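# Find the softest spring mount and mark it

### The job

Press down the round pad of each of the three spring stands with the fingertips, at least four millimetres each, to find which spring is the softest. Once all three have been tested, push the grey tag of the softest stand fully down, and leave the other two tags up. Only press: do not lift, shove or tip the stands, leave the things standing among and behind them where they are, and finish clear of everything.

Things in the scene. Friction and masses are not known exactly. Their poses are not given: they have to be found in the camera images.
- stand_a: One of three outwardly identical loose spring-test stands (1.3 kg). Plywood base 140 x 84 mm on rubber feet, its top 16 mm above the worktop. Origin: centre of the underside, on the worktop; z up, -x of the stand points roughly to the robot, +y to its left. It carries a pad (at its back), a gauge beside the pad and a tag (at its front); see the joints.
- stand_b: Another of the three stands, outside exactly as stand_a (same sizes and offsets); origin: centre of the underside.
- stand_c: Another of the three stands, outside exactly as stand_a (same sizes and offsets); origin: centre of the underside.
- pad_a (a joint): Round rubber-faced pad, 47 mm diameter, on a vertical spring; axis at x +22, y 0 mm in stand_a's frame, top 72 mm above the worktop when free. Value in m: 0 free (the softest sags 0.0004 by its own weight, too little to see), grows as pressed, stop at 0.016; springs back. Spring rates 0.35, 0.85 and 1.7 N/mm, hidden inside: 8 N sinks them to the stop, 9 mm or 4.5 mm.
- ring_a (a joint): Gauge of stand_a: black ring, 11 mm diameter, 7 mm tall, on a thin post (top 62 mm high) at x +22, y +34 mm in the stand's frame, before a white scale. An arm of the pad pushes it down and it stays at the deepest point reached. Value: 0 at the start, m pushed down, up to 0.016. Friction 0.4 N.
- tag_a (a joint): Tag of stand_a: grey flat cap 26 (x) x 30 (y) x 8 mm on a thin steel blade in an aluminium sleeve, axis at x -50, y 0 mm in the stand's frame. Top 98 mm above the worktop when up (value 0), 80 mm when fully down on the sleeve (value 0.018 m). Slides with 3 N of friction and stays where it is left.
- pad_b (a joint): Round rubber-faced pad, 47 mm diameter, on a vertical spring; axis at x +22, y 0 mm in stand_b's frame, top 72 mm above the worktop when free. Value in m: 0 free (the softest sags 0.0004 by its own weight, too little to see), grows as pressed, stop at 0.016; springs back. Spring rates 0.35, 0.85 and 1.7 N/mm, hidden inside: 8 N sinks them to the stop, 9 mm or 4.5 mm.
- ring_b (a joint): Gauge of stand_b: black ring, 11 mm diameter, 7 mm tall, on a thin post (top 62 mm high) at x +22, y +34 mm in the stand's frame, before a white scale. An arm of the pad pushes it down and it stays at the deepest point reached. Value: 0 at the start, m pushed down, up to 0.016. Friction 0.4 N.
- tag_b (a joint): Tag of stand_b: grey flat cap 26 (x) x 30 (y) x 8 mm on a thin steel blade in an aluminium sleeve, axis at x -50, y 0 mm in the stand's frame. Top 98 mm above the worktop when up (value 0), 80 mm when fully down on the sleeve (value 0.018 m). Slides with 3 N of friction and stays where it is left.
- pad_c (a joint): Round rubber-faced pad, 47 mm diameter, on a vertical spring; axis at x +22, y 0 mm in stand_c's frame, top 72 mm above the worktop when free. Value in m: 0 free (the softest sags 0.0004 by its own weight, too little to see), grows as pressed, stop at 0.016; springs back. Spring rates 0.35, 0.85 and 1.7 N/mm, hidden inside: 8 N sinks them to the stop, 9 mm or 4.5 mm.
- ring_c (a joint): Gauge of stand_c: black ring, 11 mm diameter, 7 mm tall, on a thin post (top 62 mm high) at x +22, y +34 mm in the stand's frame, before a white scale. An arm of the pad pushes it down and it stays at the deepest point reached. Value: 0 at the start, m pushed down, up to 0.016. Friction 0.4 N.
- tag_c (a joint): Tag of stand_c: grey flat cap 26 (x) x 30 (y) x 8 mm on a thin steel blade in an aluminium sleeve, axis at x -50, y 0 mm in the stand's frame. Top 98 mm above the worktop when up (value 0), 80 mm when fully down on the sleeve (value 0.018 m). Slides with 3 N of friction and stays where it is left.
- brass_weight: Loose brass weight, 24 mm diameter, 41 mm tall, standing between two of the stands; origin: centre of the underside. Not part of the job: leave it alone.
- magnet: Loose bar magnet 14 x 76 x 10 mm, lying between two of the stands; origin: centre of the underside. Not part of the job: leave it alone.
- small_beaker: Loose small glass beaker, 47 mm wide, 59 mm tall, behind the stands; origin: centre of the underside. Not part of the job: leave it alone.
- cylinder_50: Loose measuring cylinder with a foot 61 mm wide, 169 mm tall, behind the stands; origin: centre of the underside. Not part of the job: leave it alone.
- lamp: Loose bulb holder 38 x 60 x 40 mm, behind the stands; origin: centre of the underside. Not part of the job: leave it alone.

How it is judged:
By the outcome, as a careful person would: the job done as asked, in the order asked, and still so for the second after the job is handed in, with the robot touching nothing.
It also fails if it takes over 72 s, if anything falls off the work surface, if the arm or the gripper's body presses on something with over 40 N, if the wrist force passes 120 N, or if a joint passes its speed limit or range.

### The arm

A 6-joint arm with a two-finger parallel gripper is mounted at the origin on a cart in front of the work surface, level with it; the furniture and walls round the work are solid. World frame = base frame: x ahead of the robot, y to its left, z up, the work surface at z = 0. Lengths are in m, angles in rad, forces in N, time in s.
With the tool pointing down it reaches from about 0.25 to 0.775 m from the base axis. Payload 4 kg.
Tool frame: the origin (TCP) lies midway between the tips of the shut fingers; the grasp point (between the pads) lies 19 mm behind it (robot.tcp_to_grasp is the z of the grasp point in the tool frame, in m); z points along the fingers, y is the line along which they close (so a half turn about z gives the same grasp; the last joint's range is limited). The gripper opens to 94 mm and grips with 3 to 60 N. Pads are 16 mm wide; open, the fingers measure 119 mm over their backs; the gripper's body (75 mm by 177 mm) begins 78 mm behind the grasp point.
Start: joints at [1.145, 0.087, 1.371, -0, 1.684, -0.103], TCP at [0.174, 0.522, 0.206] pointing down, gripper open.
Joint ranges: [-3.1, 3.1], [-0.76, 2.03], [0.27, 2.55], [-1.08, 4.22], [0.17, 2.65], [-2.57, 2.57]. Speed limits (rad/s): [2.79, 2.79, 3.14, 3.14, 3.14, 3.14].

### API

Orientations are given as [roll, pitch, yaw] about the fixed x, y, z axes, in that order (R = Rz(yaw) Ry(pitch) Rx(roll)).
In Python, from bench import robot gives the robot as it stands. The module is installed in compiled form; this text tells all that it offers.
- The arm moves only by the tool move_arm, never from a script. Its argument "motion" is one flat list of numbers, 7 for each row, row after row: the turn, a rotation vector about the tool's x, y, z in units of 45 degrees (1.0 is 45 degrees), then the shift along the tool's x, y, z in units of 100 mm (1.0 is 100 mm), then the opening, from 0 (shut) to 1 (fully open). A call has 1 to 12 rows; each row shifts and turns the commanded pose from where the row before left it, along the tool's axes as they then stand; what a row does not reach is not made up. A row lasts 1/12 s, in which the tool goes at most 41.7 mm and 7.16 degrees, less where a joint would pass 70% of its speed; a pose out of reach is approached as far as the arm can. A call with a number of a shift or a turn outside -1 to 1 is refused whole. A call with a gripper value outside its range is refused whole. The fingers move at their own pace and stop on an object; the grip force is fixed at half the most. Time passes only in rows, so rows that do not move let the fingers close. It gives the time, the measured TCP pose, the force, the opening and the grip force at its end, in the units of the state.
- robot.get_obs(): the state, without advancing time (a new reading comes with each control period).
- robot.snapshot(name): name is "scene" or "top" or "wrist"; returns the picture (420x560x3 uint8, red, green, blue); there is no depth.
- robot.get_calibration(name): a dict with "fx", "fy", "cx", "cy" (pixels), "R" (3x3) and "t" (3): a world point X has camera coordinates R X + t. Camera axes: x right, y down, z forward; pixel columns grow to the right and rows downward; lengths in m; the calibration is good to about 2 mm. The wrist camera is an equidistant fisheye: a pixel r from the principal point sees the ray r / f radians off the axis. A picture is of the moment at which its call begins: read the wrist's pose just before it. get_calibration takes no time and is no camera call; for the wrist camera it gives the pose at the moment of the call.
- robot.close_job(): hands the job in; it is judged then, once.
The state is a dict: "time": time; "joint_positions": joint angles; "qvel": joint speeds; "joint_torque": joint torques, N m; "tool_pos": TCP position; "ee_rot": TCP orientation; "wrist_force": force on the tool from outside, world axes, zero at the start; "wrist_torque": the same for the moment, N m; "width": finger opening in m; "finger_force": force on a finger pad.
Only numpy, scipy, OpenCV 4.12 (cv2) and the standard library are available. Lean on these libraries where they do the work, as an engineer would, in place of code of your own. Each camera call takes 0.05 s, during which the arm holds its last target. There are 200 camera calls.

## Working session

There is one attempt and no reset: what is moved stays moved. The work goes in short steps, Python scripts to look and compute and a tool call to move; the robot and the scene stay as the last step left them, time stands still between calls to the robot, and variables do not carry over. Pictures are saved under pics/ and viewed, at most 10 in all, crops included, and the job is handed in when it is done.

Besides the shell and the picture viewer there is one more tool, called as a command line: name --argument value ..., lists and objects as JSON in quotes. move_arm: Moves the arm, as the interface text tells. Shifts and turns lie within -1 to 1; 1 stands for 100 mm of shift or 45 degrees of turn. Its arguments: {"type":"object","properties":{"motion":{"type":"array","items":{"type":"number"}}},"required":["motion"]}

```bash
mkdir -p pics
python3 - <<'E'
from bench import robot
import cv2
o=robot.get_obs()
print({k:(v if not hasattr(v,'round') else v) for k,v in o.items()})
for n in("scene","top"):
    c=robot.get_calibration(n);print(n,c)
    cv2.imwrite(f"pics/{n}0.png",cv2.resize(robot.snapshot(n)[:,:,::-1],(800,600),interpolation=cv2.INTER_CUBIC))
E
```

```text
{'time': 0.0, 'joint_positions': array([ 1.14488067e+00,  8.79825608e-02,  1.37223634e+00, -9.05310909e-06,
        1.68360903e+00, -1.03105508e-01]), 'qvel': array([-0.00040287, -0.00084782,  0.00074734, -0.0018014 ,  0.00167458,
        0.00181256]), 'joint_torque': array([-3.00606371e-04, -3.40171123e+01, -3.02434945e+01,  7.17259292e-02,
        3.27352574e-02, -1.44797241e-04]), 'tool_pos': array([0.17426073, 0.52108618, 0.20429822]), 'ee_rot': array([-3.13936833e+00, -2.21110625e-04,  2.81878125e+00]), 'wrist_force': array([-0.63243375,  0.49811883,  0.12231715]), 'wrist_torque': array([ 0.02557558,  0.00852045, -0.0052305 ]), 'finger_force': 0.0, 'width': 0.09389553576320242}
scene {'fx': 477.2530738703769, 'fy': 477.2530738703769, 'cx': 273.7525378461732, 'cy': 208.14542161412461, 'R': array([[ 0.9021367 , -0.43097672, -0.02020984],
       [-0.26585732, -0.51838932, -0.81276835],
       [ 0.33980767,  0.7386011 , -0.58223635]]), 't': array([-0.47657778,  0.25312745,  0.89842162])}
top {'fx': 445.119869672604, 'fy': 445.119869672604, 'cx': 279.59452587433566, 'cy': 206.41265811259692, 'R': array([[-1.17949241e-06, -9.99907487e-01, -1.36021015e-02],
       [-9.82730391e-01,  2.51813513e-03, -1.85026046e-01],
       [ 1.85043180e-01,  1.33669803e-02, -9.82639479e-01]]), 't': array([0.09820969, 0.6060811 , 0.89085106])}
```

View pics/scene0.png

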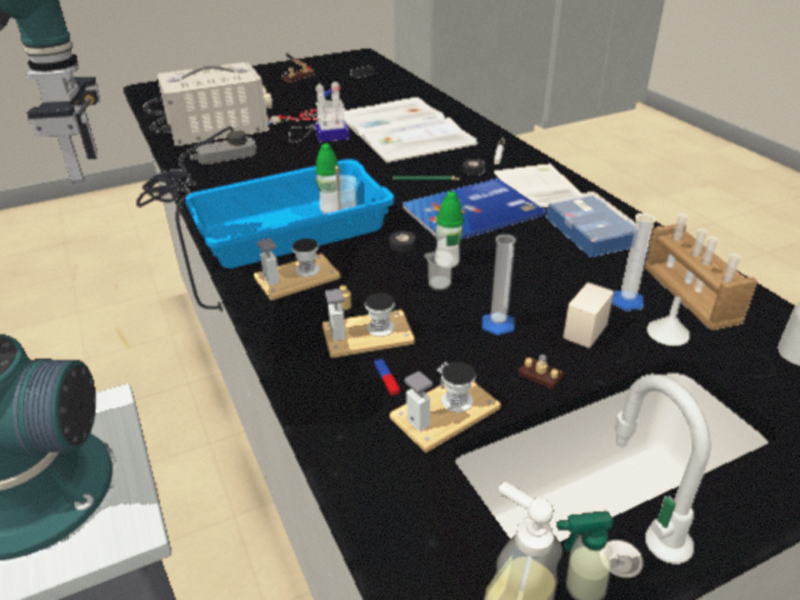

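View pics/top0.png

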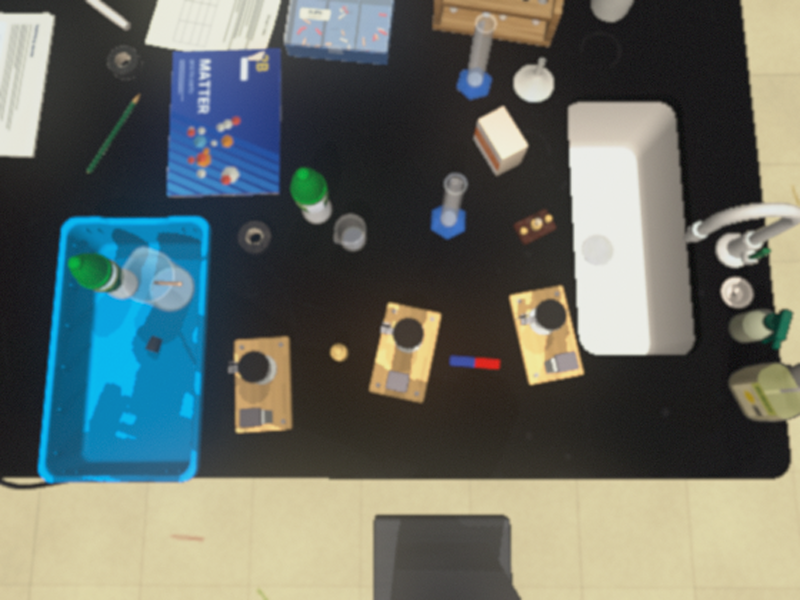

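Top view (800x600): pads at about (252,366), (408,333) and (550,316), tags at (255,415), (397,382) and (563,362). I'll enlarge this to read the pixels more closely.

Run:
```python
from bench import robot
import cv2,numpy as np
im=robot.snapshot("top")[:,:,::-1]
cv2.imwrite("pics/top_raw.png",im)
# three crops 90x110 at 2.9x... side by side; (x0,y0)
k=3
tiles=[cv2.resize(im[y:y+110,x:x+86],None,fx=k,fy=k,interpolation=cv2.INTER_CUBIC) for x,y in((145,215),(245,195),(345,180))]
cv2.imwrite("pics/crop.png",np.hstack(tiles))
```

```text
(no output)
```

View pics/crop.png

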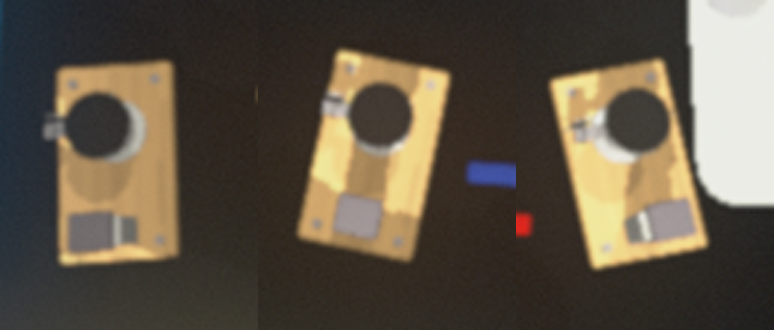

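Left stand: pad (98,126), tag (92,232), with the base corners clear. Middle: pad (380,117), tag (358,216). Right: pad (638,120), tag (672,220). I'll fit the poses from these.

```bash
cat > h.py <<'E'
from bench import robot
import numpy as np
from scipy.optimize import least_squares
L=np.array([[70,42,16],[70,-42,16],[-70,-42,16],[-70,42,16],[22,0,72],[-50,0,98]])/1e3
def proj(c,X):
    p=X@c["R"].T+c["t"]; return np.c_[c["fx"]*p[:,0]/p[:,2]+c["cx"],c["fy"]*p[:,1]/p[:,2]+c["cy"]]
def world(s,P):
    x,y,a=s; P=np.atleast_2d(P); return np.c_[x+P[:,0]*np.cos(a)-P[:,1]*np.sin(a),y+P[:,0]*np.sin(a)+P[:,1]*np.cos(a),P[:,2]]
E
python3 - <<'E'
from h import *
c=robot.get_calibration("top")
D=[((145,215),0,[(56,68),(173,61),(179,255),(60,264),(98,126),(92,232)]),
((245,195),258,[(338,50),(449,72),(412,261),(298,238),(380,117),(358,216)]),
((345,180),516,[(551,78),(662,60),(707,246),(593,269),(638,120),(672,220)])]
for (x0,y0),off,p in D:
    p=np.array(p,float); px=np.c_[(p[:,0]-off+.5)/3-.5+x0,(p[:,1]+.5)/3-.5+y0]
    r=least_squares(lambda s:(proj(c,world(s,L))-px).ravel(),[.5,0,0])
    print(r.x.round(4),"deg",np.degrees(r.x[2]).round(1),"res",r.fun.round(1),"pad",world(r.x,L[4]).round(4),"tag",world(r.x,L[5]).round(4))
o=robot.get_obs();print(o["time"],o["joint_positions"])
E
```

```text
[0.4775 0.3064 0.0673] deg 3.9 res [ 0.5  0.4 -0.5  0.1 -0.2  0.2  0.4 -0.1 -0.  -0.4 -0.3 -0.1] pad [[0.4994 0.3079 0.072 ]] tag [[0.4276 0.303  0.098 ]]
[ 0.5256  0.0897 -0.2027] deg -11.6 res [-0.2  0.1  0.   0.3  0.   0.2 -0.1 -0.1  0.  -0.6  0.2  0.1] pad [[0.5471 0.0852 0.072 ]] tag [[0.4766 0.0997 0.098 ]]
[ 0.5527 -0.1266  0.1839] deg 10.5 res [ 0.1  0.6  0.1 -0.3 -0.  -0.  -0.  -0.5  0.1  0.2 -0.2  0. ] pad [[ 0.5744 -0.1226  0.072 ]] tag [[ 0.5036 -0.1357  0.098 ]]
0.15 [ 1.14488136e+00  8.78091677e-02  1.37187108e+00  1.01714190e-05
  1.68353794e+00 -1.03108958e-01]
```

move_arm --motion '[0,0,0,-0.313,-0.082,0,0,0,0,0,-0.313,-0.082,0,0,0,0,0,-0.313,-0.082,0,0,0,0,0,-0.313,-0.082,0,0,0,0,0,-0.313,-0.082,0,0,0,0,0,-0.313,-0.082,0,0,0,0,0,-0.313,-0.082,0,0,0,0,0,-0.313,-0.082,0,0,0,0,0,-0.313,-0.082,0,0,0,0,0,-0.313,-0.082,0,0,0,0,0,-0.313,-0.082,0,0,0,0,0,-0.313,-0.082,0,0]'

```text
time: 1.15
tool_pos: [0.5005, 0.308, 0.2051]
ee_rot: [-3.141, -0.001, 2.819]
wrist_force: [0.1, 0.9, -0.5]
width: 0.0168
finger_force: 0.0
```

```bash
cat >> h.py <<'E'
from scipy.spatial.transform import Rotation as Ro
PAD=dict(a=(.4994,.3079),b=(.5471,.0852),c=(.5744,-.1226)); TAG=dict(a=(.4276,.3030),b=(.4766,.0997),c=(.5036,-.1357))
def to(xy,z):
    o=robot.get_obs(); R=Ro.from_euler("xyz",o["ee_rot"])
    d=np.r_[xy,z]-o["tool_pos"]
    print("t",round(o["time"],2),"pos",o["tool_pos"].round(4),"rot",np.degrees(o["ee_rot"]).round(2),"F",o["wrist_force"].round(2),"w",round(o["width"],4))
    print("shift (x100mm)",(R.inv().apply(d)*10).round(3),"upright turn (x45deg)",(R.inv()*Ro.from_euler("xyz",[np.pi,0,o["ee_rot"][2]])).as_rotvec().round(4)/(np.pi/4))
E
python3 -c "
from h import *
to(PAD['a'],.11)"
```

```text
t 1.15 pos [0.5005 0.308  0.2051] rot [-1.7998e+02 -3.0000e-02  1.6150e+02] F [ 0.09  0.94 -0.48] w 0.0168
shift (x100mm) [ 0.01  -0.004  0.951] upright turn (x45deg) [-0.00038197 -0.00076394  0.        ]
```

move_arm --motion '[0,0,0,0.01,-0.004,0.2,0,0,0,0,0,0,0.2,0,0,0,0,0,0,0.2,0,0,0,0,0,0,0.2,0,0,0,0,0,0,0.2,0,0,0,0,0,0,0.2,0,0,0,0,0,0,0,0,0,0,0,0,0,0,0,0,0,0,0,0,0,0]'

```text
time: 1.9
tool_pos: [0.4989, 0.3094, 0.0866]
ee_rot: [3.14, 0.001, 2.819]
wrist_force: [0.4, -0.2, -0.1]
width: 0.0003
finger_force: 0.0
```

```bash
python3 -c "
from h import *
to(PAD['a'],.066)
import cv2
cv2.imwrite('pics/w1.png',cv2.resize(robot.snapshot('wrist')[:,:,::-1],(800,600)))"
```

```text
t 1.9 pos [0.4989 0.3094 0.0866] rot [1.7994e+02 6.0000e-02 1.6151e+02] F [ 0.39 -0.18 -0.07] w 0.0003
shift (x100mm) [-0.009 -0.013  0.206] upright turn (x45deg) [0.00140056 0.00127324 0.        ]
```

View pics/w1.png

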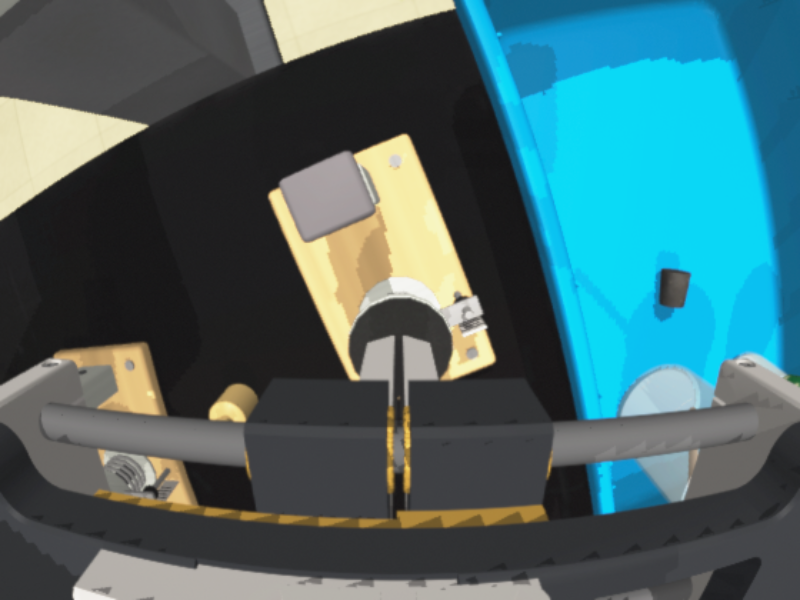

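The fingertips sit over the centre of stand A's pad (around (400,330)). The gauge is clear to the right, and nothing is close to the fingers.

move_arm --motion '[0,0,0,0,-0.01,0.05,0,0,0,0,0,0,0.05,0,0,0,0,0,0,0.05,0,0,0,0,0,0,0.03,0,0,0,0,0,0,0.03,0,0,0,0,0,0,0,0,0,0,0,0,0,0,0,0,0,0,0,0,0,0,0,0,0,0,0,0,0]'

```text
time: 2.7
tool_pos: [0.4987, 0.3084, 0.0671]
ee_rot: [3.14, 0.002, 2.819]
wrist_force: [-2.6, -0.9, 9.7]
width: 0.0004
finger_force: 4.7
```

move_arm --motion '[0,0,0,0,0,0.015,0,0,0,0,0,0,0.015,0,0,0,0,0,0,0,0,0,0,0,0,0,0,0,0,0,0,0,0,0,0]'

```text
time: 3.12
tool_pos: [0.4987, 0.3084, 0.065]
ee_rot: [3.14, 0.002, 2.819]
wrist_force: [-3.1, -2.6, 13.7]
width: 0.0004
finger_force: 6.4
```

move_arm --motion '[0,0,0,0,0,0,0]'

```text
time: 3.2
tool_pos: [0.4988, 0.3085, 0.065]
ee_rot: [3.14, 0.002, 2.819]
wrist_force: [-4.2, -0.8, 12.6]
width: 0.0008
finger_force: 6.4
```

move_arm --motion '[0,0,0,0,0,-0.1,0,0,0,0,0,0,-0.25,0,0,0,0,0,0,-0.35,0,0,0,0,0,0,-0.3,0,0,0,0,-0.166,-0.28,0,0,0,0,0,-0.166,-0.28,0,0,0,0,0,-0.166,-0.28,0,0,0,0,0,-0.166,-0.28,0,0,0,0,0,-0.166,-0.28,0,0,0,0,0,-0.166,-0.28,0,0,0,0,0,-0.166,-0.28,0,0,0,0,0,0,0,0,0]'

```text
time: 4.2
tool_pos: [0.5468, 0.0801, 0.1609]
ee_rot: [-3.139, 0.001, 2.813]
wrist_force: [-0.2, 0.3, -0.1]
width: 0.0008
finger_force: 0.0
```

```bash
python3 -c "
from h import *
to(PAD['b'],.085)"
```

```text
t 4.2 pos [0.5468 0.0801 0.1609] rot [-1.7983e+02  4.0000e-02  1.6115e+02] F [-0.17  0.29 -0.14] w 0.0008
shift (x100mm) [0.015 0.052 0.759] upright turn (x45deg) [-0.00381972  0.00089127 -0.        ]
```

move_arm --motion '[0,0,0,0,0,0.15,0,0,0,0,0,0,0.2,0,0,0,0,0,0,0.2,0,0,0,0,0,0,0.15,0,0,0,0,0,0,0.05,0,0,0,0,0,0,0,0,0,0,0,0,0,0,0,0,0,0,0,0,0,0]'

```text
time: 4.87
tool_pos: [0.547, 0.0857, 0.0879]
ee_rot: [3.141, 0.002, 2.819]
wrist_force: [-0.1, -0.5, 0.8]
width: 0.0002
finger_force: 0.0
```

```bash
python3 -c "
from h import *
to(PAD['b'],.067)"
```

```text
t 4.87 pos [0.547  0.0857 0.0879] rot [1.7994e+02 1.2000e-01 1.6152e+02] F [-0.13 -0.51  0.75] w 0.0002
shift (x100mm) [-0.003 -0.005  0.209] upright turn (x45deg) [0.00127324 0.0026738  0.        ]
```

move_arm --motion '[0,0,0,0,0,0.05,0,0,0,0,0,0,0.05,0,0,0,0,0,0,0.05,0,0,0,0,0,0,0.04,0,0,0,0,0,0,0.04,0,0,0,0,0,0,0,0,0,0,0,0,0,0,0,0,0,0,0,0,0,0,0,0,0,0,0,0,0]'

```text
time: 5.62
tool_pos: [0.5466, 0.0855, 0.0649]
ee_rot: [3.141, 0.001, 2.819]
wrist_force: [-1.2, 0.1, 6.6]
width: 0.0007
finger_force: 3.2
```

move_arm --motion '[0,0,0,0,0,0,0]'

```text
time: 5.7
tool_pos: [0.5466, 0.0855, 0.0649]
ee_rot: [3.141, 0.001, 2.819]
wrist_force: [-0.8, 0.2, 6.7]
width: 0.0006
finger_force: 3.2
```

move_arm --motion '[0,0,0,0,0,-0.1,0,0,0,0,0,0,-0.25,0,0,0,0,0,0,-0.35,0,0,0,0,0,0,-0.3,0,0,0,0,-0.132,-0.269,0,0,0,0,0,-0.132,-0.269,0,0,0,0,0,-0.132,-0.269,0,0,0,0,0,-0.132,-0.269,0,0,0,0,0,-0.132,-0.269,0,0,0,0,0,-0.132,-0.269,0,0,0,0,0,-0.132,-0.269,0,0,0,0,0,0,0,0,0]'

```text
time: 6.7
tool_pos: [0.5737, -0.1276, 0.1627]
ee_rot: [-3.139, -0.001, 2.813]
wrist_force: [0.2, 1.3, 0.5]
width: 0.0004
finger_force: 0.0
```

move_arm --motion '[0,0,0,0,0,0.15,0,0,0,0,0,0,0.2,0,0,0,0,0,0,0.2,0,0,0,0,0,0,0.15,0,0,0,0,0,0,0.05,0,0,0,0,0,0,0,0,0,0,0,0,0,0,0,0,0,0,0,0,0,0]'

```text
time: 7.37
tool_pos: [0.5749, -0.1224, 0.09]
ee_rot: [3.141, 0.002, 2.819]
wrist_force: [-0.2, -0.6, 1.0]
width: 0.0005
finger_force: 0.0
```

```bash
python3 -c "
from h import *
to(PAD['c'],.065)"
```

```text
t 7.37 pos [ 0.5749 -0.1224  0.09  ] rot [1.7999e+02 1.4000e-01 1.6152e+02] F [-0.19 -0.62  1.02] w 0.0005
shift (x100mm) [ 0.004 -0.003  0.25 ] upright turn (x45deg) [0.00025465 0.00305577 0.        ]
```

move_arm --motion '[0,0,0,0,0,0.05,0,0,0,0,0,0,0.05,0,0,0,0,0,0,0.05,0,0,0,0,0,0,0.05,0,0,0,0,0,0,0.05,0,0,0,0,0,0,0.02,0,0,0,0,0,0,0,0,0,0,0,0,0,0,0,0,0,0,0,0,0,0]'

```text
time: 8.12
tool_pos: [0.5742, -0.1225, 0.062]
ee_rot: [3.141, 0.001, 2.819]
wrist_force: [-0.4, 0.2, 2.5]
width: 0.0002
finger_force: 1.7
```

move_arm --motion '[0,0,0,0,0,0,0]'

```text
time: 8.2
tool_pos: [0.5742, -0.1225, 0.062]
ee_rot: [3.141, 0.001, 2.819]
wrist_force: [1.3, -0.5, 3.6]
width: 0.0004
finger_force: 1.7
```

The rates come out at A ≈ 1.8, B ≈ 0.9 and C ≈ 0.3 N/mm, so C is softest. Next is C's tag.

move_arm --motion '[0,0,0,0,0,-0.1,0,0,0,0,0,0,-0.25,0,0,0,0,0,0,-0.35,0,0,0,0,0,0,-0.1,0,0,0,0,0.21,-0.116,0,0,0,0,0,0.21,-0.116,0,0,0,0,0,0.21,-0.116,0,0,0,0,0,0,0,0,0,0,0,0,0,0,0.1,0,0,0,0,0,0,0.1,0,0,0,0,0,0,0,0,0,0,0,0,0,0,0]'

```text
time: 9.2
tool_pos: [0.5029, -0.135, 0.1195]
ee_rot: [3.141, -0.003, 2.819]
wrist_force: [-0.2, 0.4, 0.1]
width: 0.0004
finger_force: 0.0
```

```bash
python3 -c "
from h import *
to(TAG['c'],.080)
import cv2
cv2.imwrite('pics/w2.png',cv2.resize(robot.snapshot('wrist')[:,:,::-1],(800,600)))"
```

```text
t 9.2 pos [ 0.5029 -0.135   0.1195] rot [179.98  -0.19 161.54] F [-0.17  0.43  0.07] w 0.0004
shift (x100mm) [-0.01  -0.005  0.395] upright turn (x45deg) [ 0.0005093  -0.00432901 -0.        ]
```

View pics/w2.png

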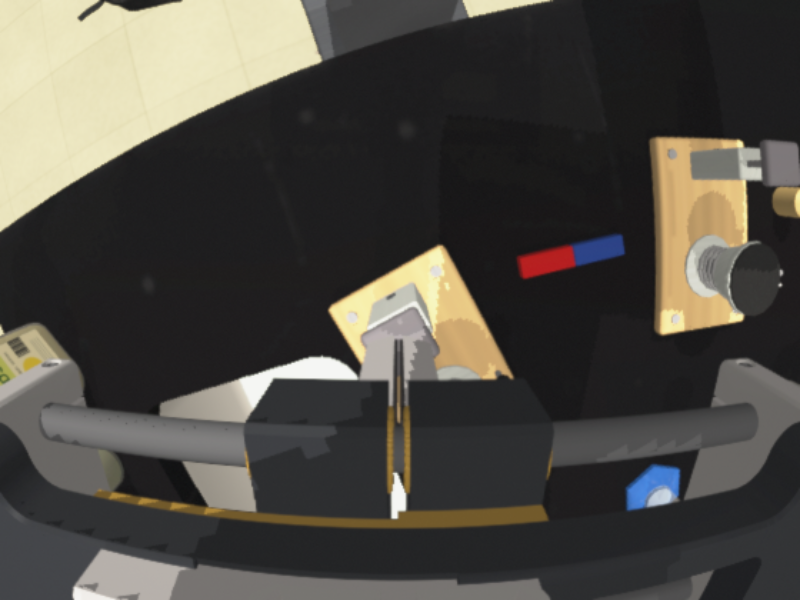

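The fingertips are over C's tag cap (around (400,335)). Now press in steps.

move_arm --motion '[0,0,0,-0.01,0,0.1,0,0,0,0,0,0,0.06,0,0,0,0,0,0,0.05,0,0,0,0,0,0,0.05,0,0,0,0,0,0,0.05,0,0,0,0,0,0,0.05,0,0,0,0,0,0,0.03,0,0,0,0,0,0,0,0,0,0,0,0,0,0,0,0,0,0,0,0,0,0]'

```text
time: 10.08
tool_pos: [0.5042, -0.1359, 0.0823]
ee_rot: [-3.142, 0.0, 2.819]
wrist_force: [-0.4, 0.1, 0.4]
width: 0.0005
finger_force: 0.0
```

move_arm --motion '[0,0,0,0,0,0.02,0,0,0,0,0,0,0.01,0,0,0,0,0,0,0.01,0,0,0,0,0,0,0,0,0,0,0,0,0,0,0]'

```text
time: 10.5
tool_pos: [0.5046, -0.1361, 0.0802]
ee_rot: [-3.141, 0.002, 2.819]
wrist_force: [-2.7, 1.9, 6.9]
width: 0.0003
finger_force: 3.4
```

move_arm --motion '[0,0,0,0,0,0.01,0,0,0,0,0,0,0.01,0,0,0,0,0,0,0,0,0,0,0,0,0,0,0]'

```text
time: 10.83
tool_pos: [0.5048, -0.1362, 0.0801]
ee_rot: [-3.141, 0.003, 2.819]
wrist_force: [-5.3, 1.7, 14.0]
width: 0.0005
finger_force: 7.0
```

Position has stopped at 80.1 mm while the force climbs, so the tag is on its stop. I'll lift, move clear and check.

move_arm --motion '[0,0,0,0,0,-0.05,0,0,0,0,0,0,-0.2,0,0,0,0,0,0,-0.35,0,0,0,0,0,0,-0.35,0,0,0,0,0,0,-0.3,0,0,0,0,0.35,0,0,0,0,0,0,0.35,0,0,0,0,0,0,0.35,0,0,0,0,0,0,0.35,0,0,0,0,0,0,0,0,0,0,0,0,0,0,0,0]'

```text
invalid input
```

```bash
python3 -c "
from h import *
import cv2
to(TAG['c'],.2)
s=robot.snapshot('scene')[:,:,::-1]; t=robot.snapshot('top')[:,:,::-1]
a=cv2.resize(s[160:320,170:370],(780,624*1))[:, :]
a=cv2.resize(s[160:320,170:370],(700,560),interpolation=cv2.INTER_CUBIC)
cv2.imwrite('pics/s2.png',a); cv2.imwrite('pics/t2.png',cv2.resize(t[130:330,130:430],(780,520),interpolation=cv2.INTER_CUBIC))"
```

```text
t 10.83 pos [ 0.5048 -0.1362  0.0801] rot [-1.7998e+02  1.5000e-01  1.6151e+02] F [-5.28  1.7  13.99] w 0.0005
shift (x100mm) [ 0.009  0.    -1.199] upright turn (x45deg) [-0.0005093   0.00343775 -0.        ]
```

View pics/s2.png

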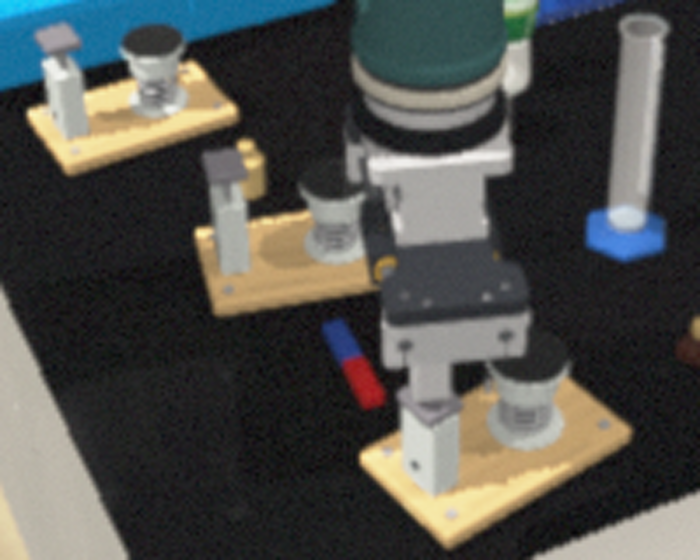

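View pics/t2.png

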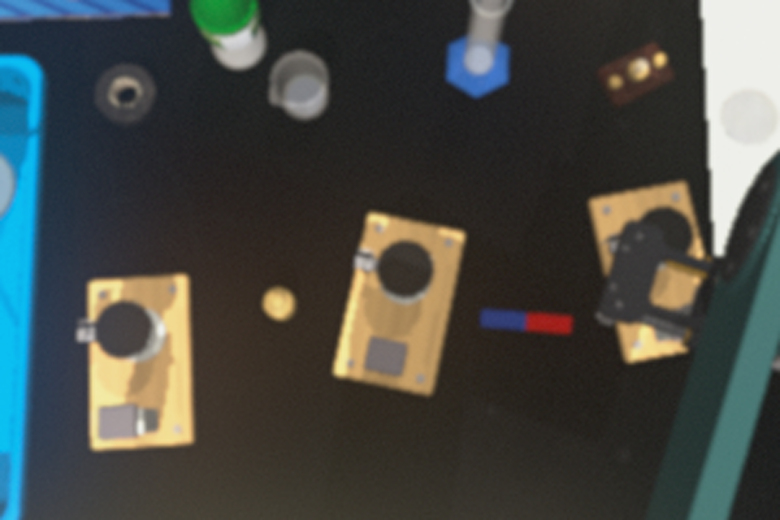

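The move was refused because a row had the wrong length. The pictures show C's cap seated on its sleeve (around (428,405) in the scene crop), the A and B tags still up, and everything else unmoved. Now lift clear.

move_arm --motion '[0,0,0,0,0,-0.05,0,0,0,0,0,0,-0.2,0,0,0,0,0,0,-0.35,0,0,0,0,0,0,-0.35,0,0,0,0,0,0,-0.3,0,0,0,0,0.3,0,0,0,0,0,0,0.3,0,0,0,0,0,0,0.3,0,0,0,0,0,0,0.3,0,0,0,0,0,0,0,0,0,0,0,0,0,0,0,0,0]'

```text
time: 11.85
tool_pos: [0.3899, -0.0975, 0.2017]
ee_rot: [-3.142, 0.002, 2.819]
wrist_force: [-0.4, -0.3, -0.1]
width: 0.0002
finger_force: 0.0
```

```bash
python3 -c "
from h import *
import cv2
to(TAG['c'],.2)
s=robot.snapshot('scene')[:,:,::-1]
cv2.imwrite('pics/s3.png',cv2.resize(s[160:320,170:370],(700,560),interpolation=cv2.INTER_CUBIC))"
```

```text
t 11.85 pos [ 0.3899 -0.0975  0.2017] rot [-1.8000e+02  1.1000e-01  1.6151e+02] F [-0.39 -0.34 -0.07] w 0.0002
shift (x100mm) [-1.199e+00 -1.000e-03  1.900e-02] upright turn (x45deg) [-0.          0.00254648 -0.        ]
```

View pics/s3.png

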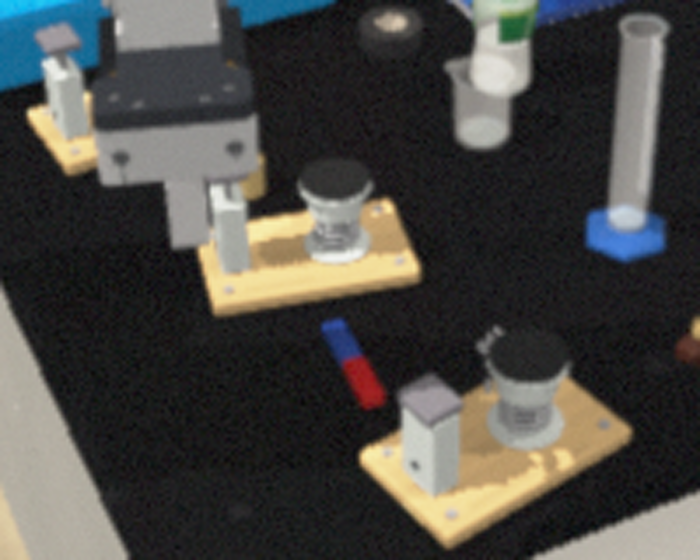

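C's cap sits flush on its sleeve (around (430,400)), its pad has sprung back, and the arm is clear at 0.2 m height. I'm handing it in.

```bash
python3 -c "
from bench import robot
print(robot.close_job())"
```

```text
the job is handed in; nothing more can be done
None
```

I pressed all three pads 7–10 mm and stand C (the rightmost) was softest at about 0.3 N/mm, so I pushed its tag fully down, left the other two up, moved the arm clear and handed in the job at about 12 s.

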